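# Show the router's power adapter to the webcam

## Robot

A 6-joint arm with a two-finger parallel gripper is mounted at the origin on the work surface. World frame = base frame: x ahead of the robot, y to its left, z up, the work surface at z = 0. Lengths are in m, angles in rad, forces in N, time in s.
With the tool pointing down it reaches from about 0.3 to 0.775 m from the base axis. Payload 14.6 kg.
Tool frame: the origin (TCP) lies on the mounting face of the last link; the fingertips stand 173 mm ahead of it and the grasp point (between the pads) lies 155 mm ahead of it (manip.grip_depth is the z of the grasp point in the tool frame, in m); z points along the fingers, y is the line along which they close (so a half turn about z gives the same grasp; the last joint's range is limited). The gripper opens to 85 mm and grips with 20 to 120 N. Pads are 22 mm wide; open, the fingers measure 114 mm over their backs; the gripper's body (76 mm by 85 mm) begins 54 mm behind the grasp point. The pads swing forward as they close: fully open they stand 13 mm farther back than shut.
Start: joints at [1.161, 0.3, 1.521, -0, 1.321, -0.067], TCP at [0.185, 0.518, 0.405] pointing down, gripper open.
Joint ranges: [-3.03, 3.03], [-0.79, 2.21], [0.23, 2.52], [-1.04, 4.18], [0, 3.07], [-2.55, 2.55]. Speed limits (rad/s): [2.22, 2.22, 2.57, 3.14, 3.14, 3.14].

## Interface

Orientations are given as a 3x3 rotation matrix whose columns are the frame's x, y, z axes.
In Python, from plant import manip gives the robot as it stands. The module is installed in compiled form; this text tells all that it offers.
- The arm moves only by the tool apply_moves, never from a script. Its argument "motion" is a list of rows, each an object with "offset": the shift along the tool's x, y, z in units of 400 mm (1.0 is 400 mm), a list of three; "rot": the turn, a rotation vector about the tool's x, y, z in units of 5 degrees (1.0 is 5 degrees), a list of three. In form: [{"offset": [tx, ty, tz], "rot": [rx, ry, rz]}, ...]. A call has 1 to 12 rows; each row shifts and turns the commanded pose from where the row before left it, along the tool's axes as they then stand; what a row does not reach is not made up. A row lasts 1/8 s, in which the tool goes at most 62.5 mm and 10.7 degrees, less where a joint would pass 70% of its speed; a pose out of reach is approached as far as the arm can. A call with a number of a shift or a turn outside -1 to 1 is refused whole. A call with a gripper value outside its range is refused whole. "hand" is the opening, from -1 (shut) to 1 (fully open), set as the call begins (left out, the last holds). The fingers move at their own pace and stop on an object; "force" is the grip in N (left out, the last holds). Time passes only in rows, so rows that do not move let the fingers close. It gives the time, the measured TCP pose, the force, the opening and the grip force at its end, in the units of the state.
- manip.state(): the state, without advancing time (a new reading comes with each control period).
- manip.read_camera(name): name is "scene" or "top" or "wrist"; returns the picture (400x640x3 uint8, red, green, blue); there is no depth.
- manip.camera_params(name): a dict with "K" (3x3 intrinsics, pixels), "origin" and "rotation" of the camera in the world. Camera axes: x right, y down, z forward; pixel columns grow to the right and rows downward; lengths in m; the calibration is good to about 2 mm. A picture is of the moment at which its call begins: read the wrist's pose just before it. camera_params takes no time and is no camera call; for the wrist camera it gives the pose at the moment of the call.
- manip.job_done(): hands the job in; it is judged then, once.
The state is a dict: "time": time; "qpos": joint angles; "joint_velocities": joint speeds; "joint_efforts": joint torques, N m; "ee_pos": TCP position; "ee_rot": TCP orientation; "force": force on the tool from outside, world axes, zero at the start; "moment": the same for the moment, N m; "grip_width": finger opening in m; "grip_force": force on a finger pad.
Only numpy, scipy, OpenCV 4.12 (cv2) and the standard library are available. Lean on these libraries where they do the work, as an engineer would, in place of code of your own. Each camera call takes 0.05 s, during which the arm holds its last target. There are 200 camera calls.

## Task

First close the two open socket covers of the grey socket block by pressing each down until it clicks and stays shut; then pull the tall white box-shaped power adapter straight out of the block and show it to the webcam on the mast for remote support. Hold its pin face 13 cm straight in front of the lens and level with it, one broad side of the adapter squarely to the camera so that both pins are seen side by side, the pins tipped about 30 degrees from straight down towards the lens. Finish while still holding it there, motionless, and leave the round charger, the webcam and everything else on the table where they are.

Things in the scene. Friction and masses are not known exactly. Their poses are not given: they have to be found in the camera images.
- block: Grey socket block fixed on the table, 110 (x) x 330 (y) x 45 mm high. Origin: centre of its underside; z up; its -x side is the front, nearer the robot. Along y, at x = 0: a plug place at +120 mm, hinged cover a at +37, hinged cover b at -42, a plug place at -125. The adapter is in one plug place, the round charger in the other, either way.
- cover_a (a joint): Angle of cover a (rad): 0 shut (flat), grows as it swings up, at most 1.05. Grey plate 58 mm wide, 5 thick, 68 from hinge to free edge; hinge along block y on the far (+x) side, free edge to the front. A weak spring (1 N at the edge) holds it open. Pressed below about 0.12 rad it meets a detent (about 4 N more); under about 0.05 rad it snaps to 0 and stays shut.
- cover_b (a joint): Angle of hinged cover b in rad, made like cover a. Pressing either cover hard on its stop (up to 25 N) does no harm.
- cover_a_edge (a point): Point on the top face of cover a, midway across its width, 8 mm in from the free edge and 60 mm from the hinge line; moves with the cover. Shut, it is 60 mm above the table. The place to press.
- cover_b_edge (a point): The same point on cover b.
- cover_a_hinge (a point): Point on the hinge line of cover a, mid width, 57.5 mm above the table (the cover's top face is 2.5 mm above the hinge line when shut). Its axes turn with the cover: y along the hinge, -x from the hinge to the free edge.
- cover_b_hinge (a point): The same point on cover b.
- adapter: Tall white box-shaped adapter, 48 (x) x 30 (y) x 60 mm (z), about 110 g, loose, plugged in upright, pin face on the block's top (45 mm up). Origin: centre of the pin face; z away from the pins. Two pins, diameter 5, length 19, 19 mm apart along x, in loose holes: lifts straight out. Its x lies along the block's x; grip across the narrow sides (48 mm apart along x), where space is free.
- adapter_face (a point): Centre of the adapter's pin face (between the pins where they leave the body); same axes as the adapter. The broad sides (48 x 60 mm) look to its +y and -y.
- adapter_top (a point): Centre of the adapter's end away from the pins, 60 mm from the pin face.
- lens (a point): Centre of the webcam's lens front. -x points straight out of the lens along its level line of sight, y sideways, z up. The head is a black box 30 x 86 x 30 mm on a mast with a round foot of radius 45 mm, its axis 26 mm behind the lens front; the lens is 145 to 215 mm above the table. Fixed; do not push it.
- charger: Short round white charger, 42 mm in diameter, 30 mm high, with the same pins, in the block's other plug place; leave it. Origin: centre of its pin face.
- antenna: Loose white antenna, 173 mm long (x) x 16 x 12 mm, lying; leave it. Origin: underside, at the middle of its 150 mm blade.
- screwdriver: Black-handled screwdriver lying along its x; leave it.
- hub: Grey network switch box 75 x 125 x 26 mm; leave it. Origin: centre of its underside.
- remote: Black remote control 45 x 150 x 16 mm; leave it. Origin: centre of its underside.
- mug: White mug, 80 mm in diameter, 90 mm high; leave it. Origin: centre of its underside.
Things that resemble listed ones, but are neither listed nor needed, are in the scene too. What is shaped like the part that bears lens but yellow is not meant. What is shaped like the adapter but yellow is not meant.

How it is judged:
By the outcome, as a careful person would: the job done as asked, in the order asked, and still so for the second after the job is handed in, while the arm keeps its last pose, push and grip.
It also fails if it takes over 54 s, if anything falls off the work surface, if the arm or the gripper's body presses on something with over 40 N, if the wrist force passes 120 N, or if a joint passes its speed limit or range.

## Working session

There is one attempt and no reset: what is moved stays moved. The work goes in short steps, Python scripts to look and compute and a tool call to move; the robot and the scene stay as the last step left them, time stands still between calls to the robot, and variables do not carry over. Pictures are saved under pics/ and viewed, at most 10 in all, crops included, and the job is handed in when it is done.

Besides the shell and the picture viewer there is one more tool, called after ">>>" as name(argument=value, ...), one argument or row to a line, values as JSON. apply_moves: Moves the arm, as the interface text tells. Shifts and turns lie within -1 to 1; 1 stands for 400 mm of shift or 5 degrees of turn. Its arguments: {"type":"object","properties":{"motion":{"type":"array","items":{"type":"object","properties":{"offset":{"type":"array","items":{"type":"number","minimum":-1,"maximum":1}},"rot":{"type":"array","items":{"type":"number","minimum":-1,"maximum":1}}}}},"hand":{"type":"number"},"force":{"type":"number"}},"required":["motion"]}

```bash
mkdir -p pics
python3 - <<'E'
from plant import manip
import cv2,numpy as np
for n in ("scene","top"):
    im=manip.read_camera(n); cv2.imwrite(f"pics/{n}0.png",im[:,:,::-1])
    p=manip.camera_params(n); print(n,np.round(p["K"],1).tolist(),np.round(p["origin"],3),np.round(p["rotation"],3).tolist())
s=manip.state();print(s["time"],s["ee_pos"],np.round(s["ee_rot"],3).tolist(),s["grip_width"],manip.grip_depth)
E
```

```text
scene [[364.0, 0.0, 323.6], [0.0, 364.0, 201.5], [0.0, 0.0, 1.0]] [ 0.983 -0.134  0.903] [[0.491, 0.756, -0.432], [0.871, -0.431, 0.235], [-0.008, -0.492, -0.87]]
top [[406.2, 0.0, 314.1], [0.0, 406.2, 199.1], [0.0, 0.0, 1.0]] [0.418 0.067 1.393] [[-0.0, -0.993, 0.117], [-1.0, 0.001, 0.008], [-0.009, -0.117, -0.993]]
0.1 [0.18485961 0.51798093 0.4041823 ] [[-0.942, 0.336, -0.0], [0.336, 0.942, -0.001], [0.0, -0.001, -1.0]] 0.0852444554405191 0.1547
```

View pics/scene0.png

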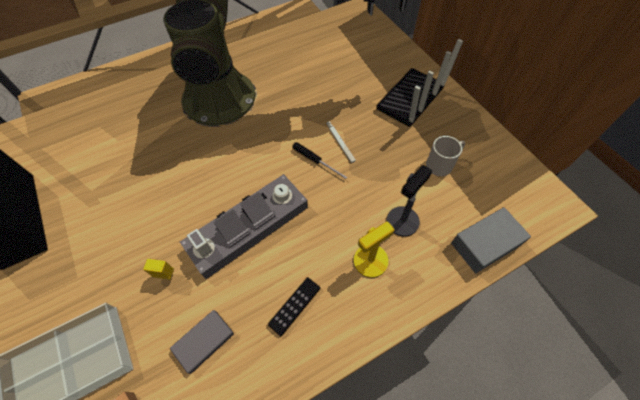

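View pics/top0.png

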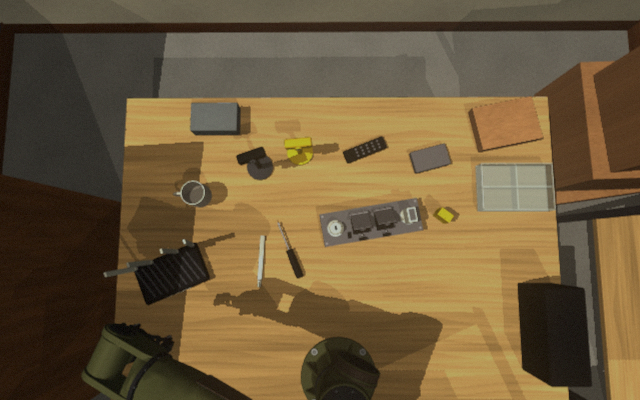

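The scene view shows the white adapter on the block at (200,243), with the round charger at (282,193) and the covers at (233,228) and (258,208). The black webcam head is at (416,182) on its foot at (403,221).
In the top view the adapter is at (411,214), the charger at (335,228), the covers at (360,222) and (386,217), and the webcam at (251,156).
Possible mix-ups:
- **Adapter:** the yellow box at scene (158,268), top (445,214), and the round white charger. I choose the white box.
- **Webcam:** the yellow one at scene (375,240), top (299,148). I choose the black one.

```bash
cat > h.py <<'E'
from plant import manip
import cv2,numpy as np
def P(n):
    p=manip.camera_params(n); return np.array(p["K"]),np.array(p["origin"]),np.array(p["rotation"])
def ray(c,u,v):
    K,o,R=c; d=R@np.linalg.inv(K)@np.array([u,v,1.]); return o,d/np.linalg.norm(d)
def plane(c,u,v,z):
    o,d=ray(c,u,v); return o+d*(z-o[2])/d[2]
def tri(*obs):
    A=np.zeros((3,3));b=np.zeros(3);L=[]
    for c,u,v in obs:
        o,d=ray(c,u,v);M=np.eye(3)-np.outer(d,d);A+=M;b+=M@o;L.append((o,M))
    x=np.linalg.solve(A,b); return x,max(np.linalg.norm(M@(x-o)) for o,M in L)
def proj(c,X):
    K,o,R=c; p=K@(R.T@(np.array(X)-o)); return p[:2]/p[2]
E
python3 - <<'E'
from h import *
a=cv2.imread("pics/scene0.png");b=cv2.imread("pics/top0.png")
r=lambda im,x,y,w,h:cv2.resize(im[y:y+h,x:x+w],(400,300),interpolation=cv2.INTER_CUBIC)
m=np.vstack([np.hstack([r(a,165,165,160,120),r(b,310,180,120,90)]),np.hstack([r(a,350,155,100,75),r(b,220,130,100,75)])])
cv2.imwrite("pics/m1.png",m)
T=P("top");S=P("scene")
for n,s,t in (("adapter",(199,243),(411,214)),("charger",(282,193),(335,228)),("head",(416,182),(251,156)),("foot",(403,221),(260,166))):
    print(n,*[np.round(q,3) for q in tri((S,*s),(T,*t))])
for u,v in ((320,217),(420,199),(425,230),(325,245)):print(np.round(plane(T,u,v,.045),3))
E
```

```text
adapter [ 0.524 -0.235  0.078] 0.001
charger [0.48 0.01 0.05] 0.001
head [0.691 0.268 0.192] 0.0
foot [0.698 0.268 0.003] 0.001
[0.517 0.059 0.045]
[ 0.576 -0.274  0.045]
[ 0.473 -0.288  0.045]
[0.424 0.043 0.045]
```

View pics/m1.png

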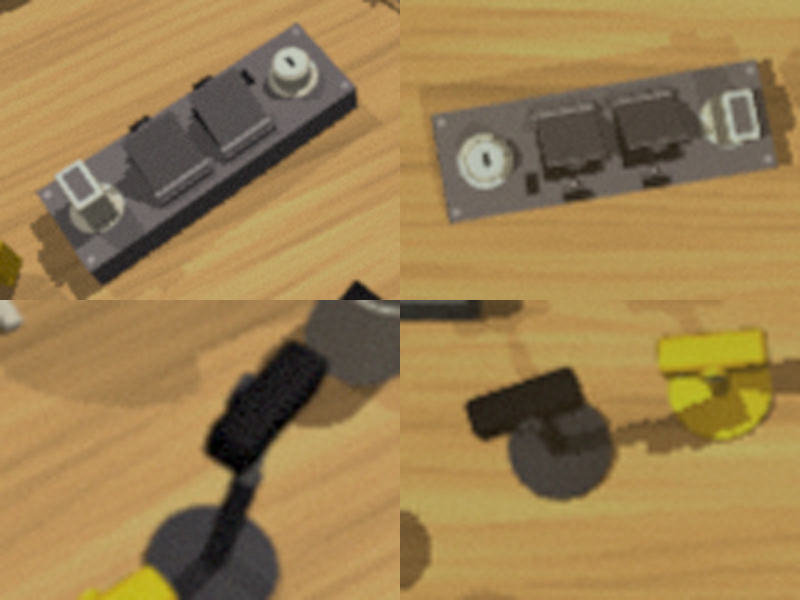

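The crops confirm the white box with its ringed end, upright at the block's right-hand (−y) end. They show two dark covers open. The webcam's lens bump is on the robot side (crop 245,385, about scene 411,176). Next I move over the block for a wrist view.

>>> apply_moves(
  motion=[
    {"offset": [-0.088, -0.094, 0]},
    {"offset": [-0.088, -0.094, 0]},
    {"offset": [-0.088, -0.094, 0]},
    {"offset": [-0.088, -0.094, 0]},
    {"offset": [-0.088, -0.094, 0]},
    {"offset": [-0.088, -0.094, 0]},
    {"offset": [-0.088, -0.094, 0]},
    {"offset": [-0.088, -0.094, 0]},
    {"offset": [-0.088, -0.094, 0]},
    {"offset": [-0.088, -0.094, 0]},
    {"offset": [-0.088, -0.094, 0]},
    {"offset": [-0.088, -0.094, 0]},
  ],
  hand=-1,
)

```text
$.motion[0]: bad value
```

>>> apply_moves(
  motion=[
    {"rot": [0, 0, 1]},
    {"rot": [0, 0, 1]},
    {"rot": [0, 0, 1]},
    {"rot": [0, 0, 1]},
    {"rot": [0, 0, 1]},
    {"rot": [0, 0, 1]},
    {"rot": [0, 0, 1]},
    {"rot": [0, 0, 1]},
    {"rot": [0, 0, 1]},
    {"rot": [0, 0, 1]},
    {"rot": [0, 0, 1]},
    {"rot": [0, 0, 1]},
  ],
)

```text
$.motion[0]: bad value
```

Run:
```python
from h import *
s=manip.state();C=P("wrist");im=manip.read_camera("wrist");cv2.imwrite("pics/w1.png",im[:,:,::-1]);np.savez("w1.npz",K=C[0],o=C[1],R=C[2])
print(s["time"],s["ee_pos"],np.round(s["ee_rot"],3).tolist(),s["qpos"],s["grip_width"],s["force"])
print(C[0],C[1],np.round(s["ee_rot"].T@(C[1]-s["ee_pos"]),4),np.round(s["ee_rot"].T@C[2],3))
```

```text
0.1 [0.18485961 0.51798093 0.4041823 ] [[-0.942, 0.336, -0.0], [0.336, 0.942, -0.001], [0.0, -0.001, -1.0]] [ 1.16140349e+00  3.00431953e-01  1.52148748e+00  3.73309487e-06
  1.32072215e+00 -6.65836112e-02] 0.0852444554405191 [ 0.07901842 -0.67016073 -0.5829167 ]
[[343.3834948    0.         324.78711393]
 [  0.         343.3834948  200.9195239 ]
 [  0.           0.           1.        ]] [0.11509111 0.54405075 0.37283481] [0.0745 0.0011 0.0314] [[ 0.001 -0.956 -0.293]
 [ 1.     0.001 -0.   ]
 [ 0.    -0.293  0.956]]
```

View pics/w1.png

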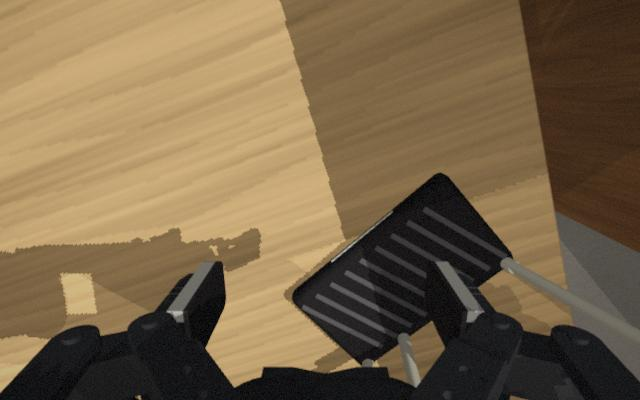

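The wrist picture shows only the router (around 400,270) and the open fingers; both calls were refused because each row needs both fields. I'm resending them in full.

>>> apply_moves(
  motion=[
    {"offset": [-0.095, -0.09, 0], "rot": [0, 0, 0]},
    {"offset": [-0.095, -0.09, 0], "rot": [0, 0, 0]},
    {"offset": [-0.095, -0.09, 0], "rot": [0, 0, 0]},
    {"offset": [-0.095, -0.09, 0], "rot": [0, 0, 0]},
    {"offset": [-0.095, -0.09, 0], "rot": [0, 0, 0]},
    {"offset": [-0.095, -0.09, 0], "rot": [0, 0, 0]},
    {"offset": [-0.095, -0.09, 0], "rot": [0, 0, 0]},
    {"offset": [-0.095, -0.09, 0], "rot": [0, 0, 0]},
    {"offset": [-0.095, -0.09, 0], "rot": [0, 0, 0]},
    {"offset": [-0.095, -0.09, 0], "rot": [0, 0, 0]},
    {"offset": [-0.095, -0.09, 0], "rot": [0, 0, 0]},
    {"offset": [-0.095, -0.09, 0], "rot": [0, 0, 0]},
  ],
  hand=-1,
)

```text
time: 1.65
ee_pos: [0.4696, -0.0439, 0.4047]
ee_rot: [[-0.942, 0.336, 0.0], [0.336, 0.942, 0.0], [-0.0, 0.0, -1.0]]
force: [0.3, 0.9, -0.3]
grip_width: -0.0
grip_force: 0.0
```

>>> apply_moves(
  motion=[
    {"offset": [0, 0, 0], "rot": [0, 0, 1]},
    {"offset": [0, 0, 0], "rot": [0, 0, 1]},
    {"offset": [0, 0, 0], "rot": [0, 0, 1]},
    {"offset": [0, 0, 0], "rot": [0, 0, 1]},
    {"offset": [0, 0, 0], "rot": [0, 0, 1]},
    {"offset": [0, 0, 0], "rot": [0, 0, 1]},
    {"offset": [0, 0, 0], "rot": [0, 0, 1]},
    {"offset": [0, 0, 0], "rot": [0, 0, 1]},
    {"offset": [0, 0, 0], "rot": [0, 0, 1]},
    {"offset": [0, 0, 0], "rot": [0, 0, 1]},
    {"offset": [0, 0, 0], "rot": [0, 0, 1]},
    {"offset": [0, 0, 0], "rot": [0, 0, 1]},
  ],
)

```text
time: 3.15
ee_pos: [0.4691, -0.0421, 0.4045]
ee_rot: [[-0.177, 0.984, -0.0], [0.984, 0.177, 0.0], [0.0, -0.0, -1.0]]
force: [-0.2, 0.3, 0.1]
grip_width: 0.0001
grip_force: 0.0
```

```bash
cat >> h.py <<'E'
def snap(tag):
    s=manip.state();C=P("wrist");im=manip.read_camera("wrist")[:,:,::-1].copy();cv2.imwrite(f"pics/{tag}.png",im);np.savez(tag+".npz",K=C[0],o=C[1],R=C[2])
    st(s); return C,im
def load(tag):
    z=np.load(tag+".npz"); return z["K"],z["o"],z["R"]
def st(s=None):
    s=s or manip.state()
    print("t",round(s["time"],2),"tcp",np.round(s["ee_pos"],4),np.round(s["ee_rot"],3).tolist(),"q",np.round(s["qpos"],2),"w",round(s["grip_width"],4),"F",np.round(s["force"],1),"gf",np.round(s["grip_force"],1))
E
python3 -c "
from h import *
snap('w1')"
```

```text
t 3.15 tcp [ 0.4691 -0.0421  0.4045] [[-0.177, 0.984, -0.0], [0.984, 0.177, 0.0], [0.0, -0.0, -1.0]] q [-0.17  0.12  1.74 -0.    1.28 -0.35] w 0.0001 F [-0.2  0.3  0.1] gf 0.0
```

View pics/w1.png

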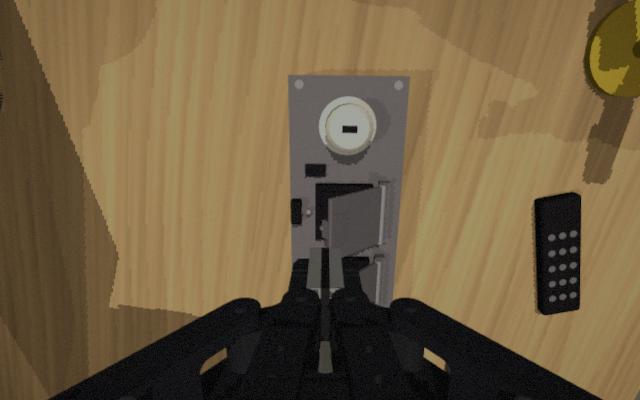

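The wrist view shows the block's +y end corners at (289,75) and (409,77) and the charger at (348,127). Cover a stands open, with its hinge at u≈383, v 182–248, and its free edge at u≈328. Cover b is behind the fingers.

Run:
```python
from h import *
T=P("top");S=P("scene");W=load("w1")
p=lambda n,q:print(n,*[np.round(x,4) for x in q])
p("adapter top",tri((S,196.6,239),(T,412.3,214.5)))
p("charger top",tri((S,281.4,189.8),(T,336.1,228),(W,350,129)))
cs=[plane(W,u,v,.045) for u,v in((289,75),(409,77))]
print("end corners",np.round(cs,4),np.linalg.norm(cs[0]-cs[1]))
# corners triangulated (+y,-x),( +y,+x),(-y,-x),(-y,+x)
sc=lambda x,y:(165+x/2.5,165+y/2.5); tp=lambda x,y:(310+(x-400)/3.3333,180+y/3.3333)
A=tri((S,*sc(295,24)),(T,*tp(450,222)),(W,289,75));B=tri((S,*sc(356,92)),(T,*tp(433,116)),(W,409,77))
C=tri((S,*sc(38,192)),(T,*tp(776,166)));D=tri((S,*sc(98,274)),(T,*tp(757,61)))
for n,q in zip("ABCD",(A,B,C,D)):p(n,q)
A,B,C,D=(q[0] for q in(A,B,C,D))
for a,b in((A,C),(B,D)):
    d=a-b;print(np.linalg.norm(d),np.degrees(np.arctan2(-d[0],d[1])))
for a,b in((A,B),(C,D)):
    d=b-a;print(np.linalg.norm(d),np.degrees(np.arctan2(d[1],d[0])))
print("ctr",(A+B+C+D)/4)
for n,uv,in(("hinge0",(383,182)),("hinge1",(381,246))):print(n,plane(W,*uv,.0575))
# webcam head top corners in top crop, and lens bump
tp2=lambda x,y:(220+(x-400)/4,130+(y-300)/4); 
for x,y in((468,405),(573,368),(583,402),(480,440)):print("head",np.round(plane(T,*tp2(x,y),.2),4))
```

```text
adapter top [ 0.5207 -0.2345  0.0956] 0.0009
charger top [0.4812 0.0088 0.0697] 0.0029
end corners [[0.4216 0.0441 0.045 ]
 [0.5281 0.0615 0.045 ]] 0.10795487297505942
A [0.4197 0.0431 0.0376] 0.0016
B [0.5284 0.0614 0.0323] 0.0039
C [ 0.4743 -0.2812  0.0381] 0.001
D [ 0.5816 -0.2637  0.0271] 0.0054
0.32893562002570764 9.556219362243283
0.3294943667398205 9.307345993040888
0.11035625540029995 9.517686765330446
0.10935197668096505 9.245893082154899
ctr [ 0.50098342 -0.11011162  0.03376248]
hinge0 [ 0.52440761 -0.0347417   0.0575    ]
hinge1 [ 0.53737415 -0.09942669  0.0575    ]
head [0.688  0.3086 0.2   ]
head [0.7162 0.2302 0.2   ]
head [0.6901 0.2223 0.2   ]
head [0.6613 0.299  0.2   ]
```

>>> apply_moves(
  motion=[
    {"offset": [-0.045, 0.025, 0.115], "rot": [0, 0, 0.06]},
    {"offset": [-0.044, 0.025, 0.115], "rot": [0, 0, 0.06]},
    {"offset": [0, 0, 0.03], "rot": [0, 0, 0]},
    {"offset": [0, 0, 0.03], "rot": [0, 0, 0]},
    {"offset": [0, -0.01, 0.025], "rot": [0, 0, 0]},
    {"offset": [0, -0.01, 0.025], "rot": [0, 0, 0]},
    {"offset": [0, -0.01, 0.025], "rot": [0, 0, 0]},
    {"offset": [0, -0.01, 0.025], "rot": [0, 0, 0]},
    {"offset": [0, -0.01, 0.02], "rot": [0, 0, 0]},
    {"offset": [0, -0.01, 0.015], "rot": [0, 0, 0]},
    {"offset": [0, 0, 0], "rot": [0, 0, 0]},
  ],
)

```text
time: 4.58
ee_pos: [0.4711, -0.0777, 0.2341]
ee_rot: [[-0.169, 0.986, -0.001], [0.986, 0.169, 0.0], [0.0, -0.001, -1.0]]
force: [0.2, 0.1, -0.6]
grip_width: 0.0002
grip_force: 0.0
```

>>> apply_moves(
  motion=[
    {"offset": [0, 0, 0.005], "rot": [0, 0, 0]},
    {"offset": [0, 0, 0.005], "rot": [0, 0, 0]},
    {"offset": [0, 0, 0], "rot": [0, 0, 0]},
  ],
)

```text
time: 4.95
ee_pos: [0.4716, -0.0778, 0.232]
ee_rot: [[-0.17, 0.986, 0.0], [0.986, 0.17, -0.0], [-0.0, 0.0, -1.0]]
force: [-9.6, 0.4, 22.2]
grip_width: -0.0002
grip_force: 10.9
```

Run:
```python
from h import *
C,im=snap("w2");b=manip.read_camera("scene")[:,:,::-1];t=manip.read_camera("top")[:,:,::-1]
r=lambda im,x,y,w,h:cv2.resize(im[y:y+h,x:x+w],(400,300),interpolation=cv2.INTER_CUBIC)
cv2.imwrite("pics/m2.png",np.hstack([r(b,165,165,160,120),r(im,220,170,200,150)]))
```

```text
t 4.95 tcp [ 0.4716 -0.0778  0.232 ] [[-0.17, 0.986, 0.0], [0.986, 0.17, -0.0], [-0.0, 0.0, -1.0]] q [-0.24  0.37  1.88 -0.    0.89 -0.41] w -0.0002 F [-9.6  0.4 22.2] gf 10.9
```

View pics/m2.png

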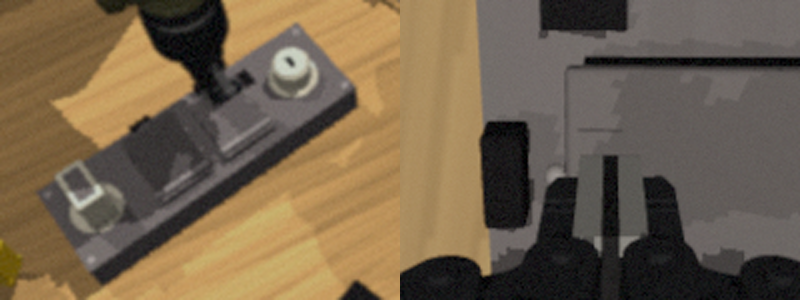

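The left crop shows cover a lying flat under the fingertip, with cover b still up. The right crop shows cover a's plate level, with a fine gap line at (690,62). The force is 22 N, well past the detent. Next is cover b.

>>> apply_moves(
  motion=[
    {"offset": [0, 0, -0.1], "rot": [0, 0, 0]},
    {"offset": [0, 0, -0.11], "rot": [0, 0, 0]},
    {"offset": [-0.1, 0.03, 0], "rot": [0, 0, 0]},
    {"offset": [-0.098, 0.03, 0], "rot": [0, 0, 0]},
    {"offset": [0, 0, 0.03], "rot": [0, 0, 0]},
    {"offset": [0, 0, 0.03], "rot": [0, 0, 0]},
    {"offset": [0, -0.01, 0.025], "rot": [0, 0, 0]},
    {"offset": [0, -0.01, 0.025], "rot": [0, 0, 0]},
    {"offset": [0, -0.01, 0.025], "rot": [0, 0, 0]},
    {"offset": [0, -0.01, 0.025], "rot": [0, 0, 0]},
    {"offset": [0, -0.01, 0.025], "rot": [0, 0, 0]},
    {"offset": [0, -0.01, 0.015], "rot": [0, 0, 0]},
  ],
)

```text
time: 6.6
ee_pos: [0.4847, -0.1558, 0.2342]
ee_rot: [[-0.17, 0.986, 0.0], [0.986, 0.17, -0.0], [-0.0, 0.0, -1.0]]
force: [0.4, -0.2, 0.3]
grip_width: -0.0
grip_force: 0.3
```

>>> apply_moves(
  motion=[
    {"offset": [0, 0, 0.005], "rot": [0, 0, 0]},
    {"offset": [0, 0, 0.003], "rot": [0, 0, 0]},
    {"offset": [0, 0, 0], "rot": [0, 0, 0]},
  ],
)

```text
time: 6.98
ee_pos: [0.4847, -0.156, 0.2323]
ee_rot: [[-0.169, 0.986, -0.001], [0.986, 0.169, -0.0], [-0.0, -0.001, -1.0]]
force: [-9.2, 0.4, 17.1]
grip_width: 0.0001
grip_force: 8.4
```

>>> apply_moves(
  motion=[
    {"offset": [0, 0, -0.125], "rot": [0, 0, 0]},
    {"offset": [0, 0, -0.125], "rot": [0, 0, 0]},
    {"offset": [0, 0, -0.125], "rot": [0, 0, 0]},
    {"offset": [-0.115, 0.02, 0], "rot": [0, 0, 0]},
    {"offset": [-0.115, 0.02, 0], "rot": [0, 0, 0]},
    {"offset": [-0.115, 0.02, 0], "rot": [0, 0, 0]},
    {"offset": [0, 0, 0], "rot": [0, 0, 0]},
  ],
  hand=1,
)

```text
time: 7.85
ee_pos: [0.532, -0.2901, 0.3804]
ee_rot: [[-0.167, 0.986, -0.001], [0.986, 0.167, 0.0], [0.001, -0.001, -1.0]]
force: [-0.1, -0.2, -0.7]
grip_width: 0.0856
grip_force: 0.0
```

Run:
```python
from h import *
C,im=snap("w3");b=manip.read_camera("scene")[:,:,::-1]
r=lambda im,x,y,w,h:cv2.resize(im[y:y+h,x:x+w],(400,300),interpolation=cv2.INTER_CUBIC)
cv2.imwrite("pics/m3.png",np.vstack([np.hstack([r(b,165,165,160,120),r(im,200,0,240,180)]),np.hstack([r(im,120,100,400,300),r(b,350,155,100,75)])]))
```

```text
t 7.85 tcp [ 0.532  -0.2901  0.3804] [[-0.167, 0.986, -0.001], [0.986, 0.167, 0.0], [0.001, -0.001, -1.0]] q [-0.56  0.44  1.38 -0.    1.32 -0.73] w 0.0856 F [-0.1 -0.2 -0.7] gf 0.0
```

View pics/m3.png

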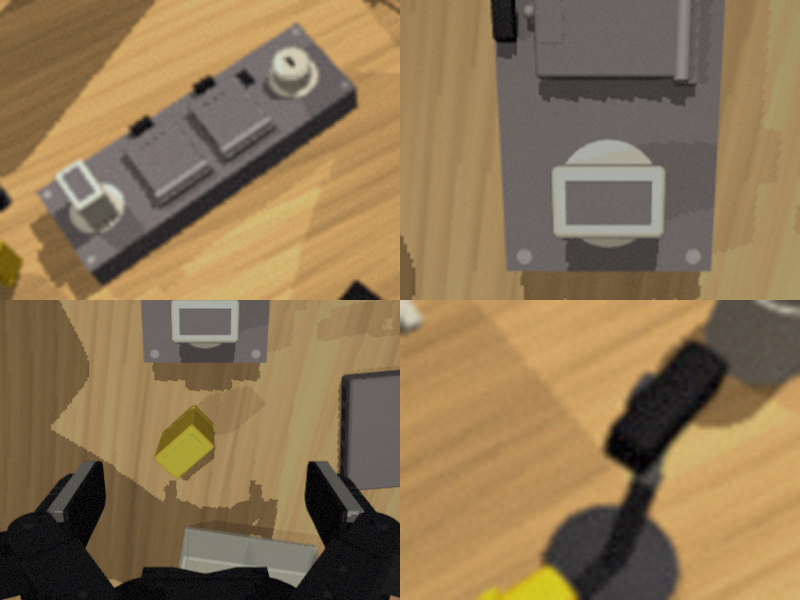

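Both covers now lie flat and stay shut (left crop; b at (170,160), a at (230,115)). In the wrist view the adapter's top spans u 292–358, v 100–143, standing square to the block. The yellow box is separate, around (305,240) in the full picture.

Run:
```python
from h import *
T=P("top");S=P("scene");W=load("w3")
x,e=tri((S,196.6,239),(T,412.3,214.5),(W,325.1,121));print(x,e)
x,e=tri((S,196.6,239),(W,325.1,121));print(x,e)
c=[plane(W,u,v,.105) for u,v in((291.8,100),(358,100),(291.8,142.5),(358.4,142.5))]
print(np.mean(c,0),np.linalg.norm(c[0]-c[1]),np.linalg.norm(c[0]-c[2]))
d=c[1]-c[0]+c[3]-c[2];print(np.degrees(np.arctan2(d[1],d[0])))
g=np.mean(c,0); s=manip.state();R=s["ee_rot"]
tgt=np.array([g[0],g[1],.080+manip.grip_depth]);print("tool delta units",R.T@(tgt-s["ee_pos"])/.4)
# block front/back edges at adapter for x check: bottom corners
print(plane(W,200+108*.6,271*.6,.045),plane(W,200+311*.6,271*.6,.045))
```

```text
[ 0.52180628 -0.23359205  0.09756876] 0.0019513949838952027
[ 0.52303507 -0.23274879  0.09927338] 0.0004479429791907485
[ 0.52293019 -0.23234323  0.105     ] 0.045156164468152384 0.02883327996486337
9.650118218722922
tool delta units [0.13992925 0.00186465 0.36560377]
[ 0.476447   -0.28091255  0.045     ] [ 0.58399385 -0.26260926  0.045     ]
```

>>> apply_moves(
  motion=[
    {"offset": [0.07, 0.001, 0], "rot": [0, 0, 0]},
    {"offset": [0.07, 0.001, 0], "rot": [0, 0, 0]},
    {"offset": [0, 0, 0.1], "rot": [0, 0, 0]},
    {"offset": [0, 0, 0.1], "rot": [0, 0, 0]},
    {"offset": [0, 0, 0.07], "rot": [0, 0, 0]},
    {"offset": [0, 0, 0.05], "rot": [0, 0, 0]},
    {"offset": [0, 0, 0.03], "rot": [0, 0, 0]},
    {"offset": [0, 0, 0.025], "rot": [0, 0, 0]},
    {"offset": [0, 0, 0], "rot": [0, 0, 0]},
  ],
)

```text
time: 9.07
ee_pos: [0.5232, -0.2322, 0.2313]
ee_rot: [[-0.17, 0.985, -0.0], [0.985, 0.17, 0.0], [0.0, -0.0, -1.0]]
force: [-0.0, 0.1, 0.8]
grip_width: 0.0852
grip_force: 0.0
```

>>> apply_moves(
  motion=[
    {"offset": [0, 0, 0], "rot": [0, 0, 0]},
    {"offset": [0, 0, 0], "rot": [0, 0, 0]},
    {"offset": [0, 0, 0], "rot": [0, 0, 0]},
    {"offset": [0, 0, 0], "rot": [0, 0, 0]},
    {"offset": [0, 0, 0], "rot": [0, 0, 0]},
    {"offset": [0, 0, 0], "rot": [0, 0, 0]},
  ],
  hand=-1,
  force=40,
)

```text
time: 9.82
ee_pos: [0.5234, -0.2325, 0.2322]
ee_rot: [[-0.169, 0.986, 0.001], [0.986, 0.169, -0.001], [-0.001, 0.001, -1.0]]
force: [-1.0, 0.4, 6.4]
grip_width: 0.0476
grip_force: 42.0
```

>>> apply_moves(
  motion=[
    {"offset": [0, 0, -0.01], "rot": [0, 0, 0]},
    {"offset": [0, 0, -0.02], "rot": [0, 0, 0]},
    {"offset": [0, 0, -0.025], "rot": [0, 0, 0]},
    {"offset": [0, 0, -0.03], "rot": [0, 0, 0]},
    {"offset": [0, 0, -0.05], "rot": [0, 0, 0]},
    {"offset": [0, 0, -0.08], "rot": [0, 0, 0]},
    {"offset": [0, 0, -0.08], "rot": [0, 0, 0]},
    {"offset": [0, 0, -0.08], "rot": [0, 0, 0]},
    {"offset": [0, 0, 0], "rot": [0, 0, 0]},
  ],
)

```text
time: 10.95
ee_pos: [0.5232, -0.2323, 0.3846]
ee_rot: [[-0.17, 0.986, 0.004], [0.986, 0.17, -0.002], [-0.003, 0.004, -1.0]]
force: [0.5, 0.4, -1.4]
grip_width: 0.0477
grip_force: 41.5
```

Run:
```python
from h import *
C,im=snap("w4");b=manip.read_camera("scene")[:,:,::-1];t=manip.read_camera("top")[:,:,::-1]
cv2.imwrite("pics/s4.png",b);cv2.imwrite("pics/t4.png",t)
# webcam head: dark pixels in scene/top/ (foot is dark grey)
for n,i,(x,y,w,h) in(("scene",b,(350,155,100,75)),("top",t,(220,130,70,60))):
    g=i[y:y+h,x:x+w].max(2)
    m=(g<45).astype(np.uint8);cs,_=cv2.findContours(m,cv2.RETR_EXTERNAL,cv2.CHAIN_APPROX_NONE)
    for c in cs:
        if cv2.contourArea(c)>20:
            r=cv2.minAreaRect(c);print(n,cv2.contourArea(c),(cv2.boxPoints(r)+[x,y]).round(1).tolist())
r=lambda im,x,y,w,h,W,H:cv2.resize(im[y:y+h,x:x+w],(W,H),interpolation=cv2.INTER_CUBIC)
cv2.imwrite("pics/m4.png",np.vstack([np.hstack([r(b,385,150,60,45,400,300),r(t,230,135,60,45,400,300)]),np.hstack([r(im,120,100,400,300,400,300),r(b,140,130,200,150,400,300)])]))
```

```text
t 10.95 tcp [ 0.5232 -0.2323  0.3846] [[-0.17, 0.986, 0.004], [0.986, 0.17, -0.002], [-0.003, 0.004, -1.0]] q [-0.48  0.37  1.48 -0.    1.29 -0.65] w 0.0477 F [ 0.5  0.4 -1.4] gf 41.5
scene 139.5 [[392.9, 225.7], [408.7, 199.8], [415.4, 203.9], [399.6, 229.8]]
scene 408.5 [[398.9, 189.7], [421.8, 162.7], [432.7, 171.9], [409.8, 198.9]]
```

View pics/m4.png

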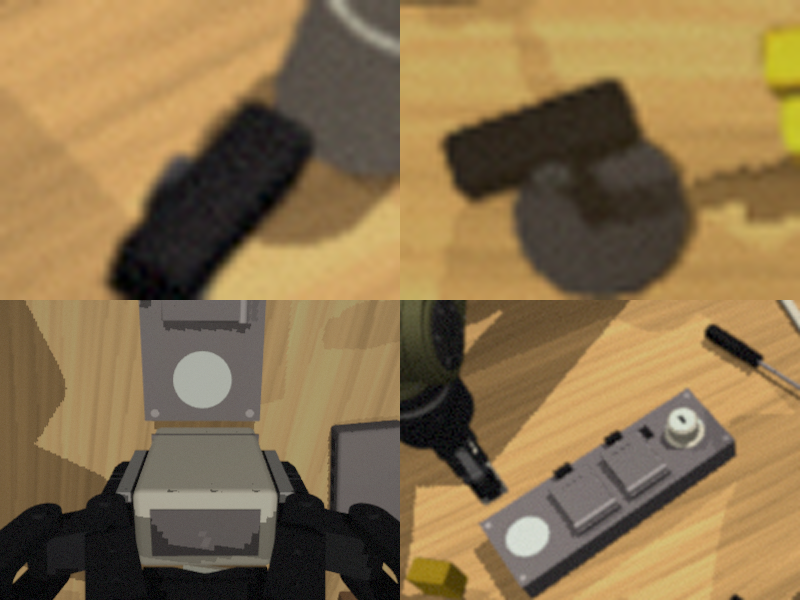

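The adapter is held squarely with its pins clear, and the empty plug place shows at (525,535). The covers are shut and the charger is in place. In the top crop the lens bump shows at (555,170), on the head's robot side. Next I turn the tool so it points at the lens for a wrist look.

>>> apply_moves(
  motion=[
    {"offset": [0, 0, 0], "rot": [0, 0, 1]},
    {"offset": [0, 0, 0], "rot": [0, 0, 1]},
    {"offset": [0, 0, 0], "rot": [0, 0, 1]},
    {"offset": [0, 0, 0], "rot": [0, 0, 1]},
    {"offset": [0, 0, 0], "rot": [0, 0, 1]},
    {"offset": [0, 0, 0], "rot": [0, 0, 1]},
    {"offset": [0, 0, 0], "rot": [0, 0, 1]},
    {"offset": [0, 0, 0], "rot": [0, 0, 1]},
    {"offset": [0, 0, 0], "rot": [0, 0, 1]},
    {"offset": [0, 0, 0], "rot": [0, 0, 1]},
    {"offset": [0, 0, 0], "rot": [0, 0, 1]},
    {"offset": [0, 0, 0], "rot": [0, 0, 1]},
  ],
)

```text
time: 12.6
ee_pos: [0.5232, -0.2323, 0.3802]
ee_rot: [[0.771, 0.637, -0.002], [0.637, -0.771, 0.001], [-0.001, -0.002, -1.0]]
force: [-0.8, -1.5, -0.9]
grip_width: 0.0476
grip_force: 41.4
```

>>> apply_moves(
  motion=[
    {"offset": [0, 0, 0], "rot": [0, 0, 1]},
    {"offset": [0, 0, 0], "rot": [0, 0, 1]},
    {"offset": [0, 0, 0], "rot": [0, 0, 1]},
    {"offset": [0, 0, 0], "rot": [0, 0, 1]},
    {"offset": [0, 0, 0], "rot": [0, 0, 0]},
  ],
)

```text
time: 13.22
ee_pos: [0.5232, -0.2324, 0.3805]
ee_rot: [[0.941, 0.339, -0.002], [0.339, -0.941, 0.001], [-0.001, -0.001, -1.0]]
force: [-0.3, -0.7, -1.6]
grip_width: 0.0475
grip_force: 41.4
```

Run:
```python
from h import *
st();T=P("top");S=P("scene")
print("bump",tri((S,411.7,175.8),(T,253.25,160.5)))
print("head",tri((S,416.8,180),(T,251.3,156.3)))
tc=lambda x,y:(230+(x-400)*.15,135+y*.15)
for x,y in((445,150),(612,82),(640,135),(470,200)):print(np.round(plane(T,*tc(x,y),.195),4))
R=manip.state()["ee_rot"];print((R.T@(np.array([.38,.13,.42])-manip.state()["ee_pos"])/.4).round(3))
```

```text
t 13.22 tcp [ 0.5232 -0.2324  0.3805] [[0.941, 0.339, -0.002], [0.339, -0.941, 0.001], [-0.001, -0.001, -1.0]] q [-0.48  0.37  1.49  0.    1.29  0.74] w 0.0475 F [-0.3 -0.7 -1.6] gf 41.4
bump (array([0.67578228, 0.2613579 , 0.20314031]), np.float64(0.0026610572071796195))
head (array([0.68926102, 0.26763854, 0.19882234]), np.float64(0.002093736539766468))
[0.6853 0.3103 0.195 ]
[0.7165 0.2352 0.195 ]
[0.692  0.2222 0.195 ]
[0.6624 0.2985 0.195 ]
[-0.03  -0.974 -0.097]
```

>>> apply_moves(
  motion=[
    {"offset": [-0.003, -0.108, -0.011], "rot": [0, 0, 0]},
    {"offset": [-0.003, -0.108, -0.011], "rot": [0, 0, 0]},
    {"offset": [-0.003, -0.108, -0.011], "rot": [0, 0, 0]},
    {"offset": [-0.003, -0.108, -0.011], "rot": [0, 0, 0]},
    {"offset": [-0.003, -0.108, -0.011], "rot": [0, 0, 0]},
    {"offset": [-0.003, -0.108, -0.011], "rot": [0, 0, 0]},
    {"offset": [-0.003, -0.108, -0.011], "rot": [0, 0, 0]},
    {"offset": [-0.003, -0.108, -0.011], "rot": [0, 0, 0]},
    {"offset": [-0.003, -0.108, -0.011], "rot": [0, 0, 0]},
  ],
)

```text
time: 14.35
ee_pos: [0.3808, 0.131, 0.4209]
ee_rot: [[0.94, 0.34, -0.0], [0.34, -0.94, -0.0], [-0.0, -0.0, -1.0]]
force: [-0.0, 0.1, -2.1]
grip_width: 0.0473
grip_force: 41.7
```

>>> apply_moves(
  motion=[
    {"offset": [0, 0, 0], "rot": [0, 1, 0]},
    {"offset": [0, 0, 0], "rot": [0, 1, 0]},
    {"offset": [0, 0, 0], "rot": [0, 1, 0]},
    {"offset": [0, 0, 0], "rot": [0, 1, 0]},
    {"offset": [0, 0, 0], "rot": [0, 1, 0]},
    {"offset": [0, 0, 0], "rot": [0, 1, 0]},
    {"offset": [0, 0, 0], "rot": [0, 1, 0]},
    {"offset": [0, 0, 0], "rot": [0, 1, 0]},
    {"offset": [0, 0, 0], "rot": [0, 1, 0]},
    {"offset": [0, 0, 0], "rot": [0, 1, 0]},
    {"offset": [0, 0, 0], "rot": [0, 0, 0]},
  ],
)

```text
time: 15.72
ee_pos: [0.3814, 0.1298, 0.4206]
ee_rot: [[0.606, 0.339, 0.72], [0.219, -0.941, 0.259], [0.765, 0.001, -0.644]]
force: [-0.7, 0.7, -1.1]
grip_width: 0.0474
grip_force: 41.9
```

Run:
```python
from h import *
C,im=snap("w5")
print("pred lens px",proj(C,(.67,.26,.19)))
```

```text
t 15.72 tcp [0.3814 0.1298 0.4206] [[0.606, 0.339, 0.72], [0.219, -0.941, 0.259], [0.765, 0.001, -0.644]] q [ 0.22 -0.16  2.04  0.24  0.41  1.27] w 0.0474 F [-0.7  0.7 -1.1] gf 41.9
pred lens px [301.51849615 144.0415803 ]
```

View pics/w5.png

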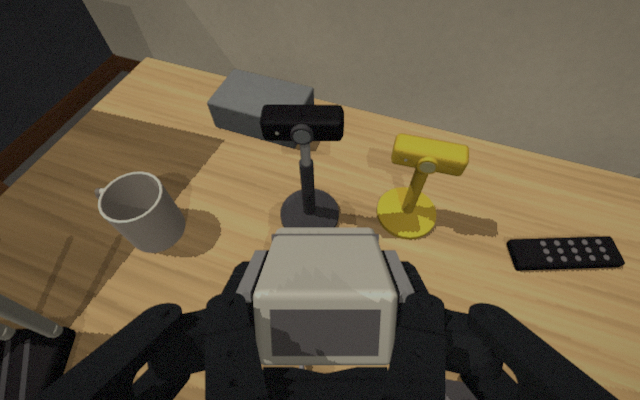

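The wrist view shows the black webcam facing the camera. Its lens disc is at (302,136), the head spans u 262–343 and v 104–142, and the foot is at (310,213). The yellow webcam is to its right at (428,160). The adapter is held upright in the grip.

```bash
cat > lens.py <<'E'
from h import *
def lens(tag,guess):
    C=load(tag);im=cv2.imread(f"pics/{tag}.png");g=im.max(2).astype(int)
    u,v=proj(C,guess).round().astype(int);x0,y0=u-75,max(v-60,0);sub=g[y0:v+45,x0:u+75]
    m=(sub<42).astype(np.uint8);n,l,s,c=cv2.connectedComponentsWithStats(m)
    k=1+np.argmax(s[1:,4]);pts=np.argwhere(l==k)[:,::-1].astype(np.float32)+[x0,y0]
    r=cv2.minAreaRect(pts.astype(np.float32));box=cv2.boxPoints(r)
    # grey disc: brighter pixels within the box, near guess
    yy,xx=np.mgrid[0:g.shape[0],0:g.shape[1]]
    d=((g>=45)&(g<140)&(abs(xx-r[0][0])<18)&(abs(yy-r[0][1])<24)).astype(np.uint8)
    d[:,:]*=(yy<box[:,1].max()+1).astype(np.uint8)
    n,l,s,c=cv2.connectedComponentsWithStats(d)
    print(tag,"head rect",np.round(r[0],1),np.round(box,1).tolist())
    for i in range(1,n):
        if s[i,4]>25: print("  blob",s[i],c[i].round(1))
    return C,box
E
python3 - <<'E'
from lens import *
C,box=lens("w5",(.67,.26,.19))
T=P("top");S=P("scene")
p=lambda n,q:print(n,*[np.round(x,4) for x in q])
p("w5+scene+top bump",tri((C,302,136),(S,411.7,175.8),(T,253.25,160.5)))
p("w5+top",tri((C,302,134),(T,253.25,160.5)))
p("foot",tri((C,310,212),(T,230+(602-400)*.15,135+215*.15),(S,403,221)))
E
```

```text
w5 head rect [301.6 123.2] [[258.70001220703125, 105.5], [341.8999938964844, 100.19999694824219], [344.5, 140.89999389648438], [261.29998779296875, 146.1999969482422]]
  blob [284 100  25   5 116] [295.1 101.9]
  blob [291 124  29  24 397] [303.3 137. ]
  blob [284 141  10   7  47] [288.5 144.4]
w5+scene+top bump [0.675  0.2619 0.199 ] 0.0039
w5+top [0.6747 0.2601 0.2   ] 0.0006
foot [0.6966 0.2678 0.0033] 0.0035
```

>>> apply_moves(
  motion=[
    {"offset": [-0.046, -0.047, 0.061], "rot": [0, 0, 0]},
    {"offset": [-0.046, -0.047, 0.061], "rot": [0, 0, 0]},
    {"offset": [-0.046, -0.047, 0.061], "rot": [0, 0, 0]},
    {"offset": [0, 0, 0], "rot": [0, 0, 0]},
    {"offset": [0, 0, 0], "rot": [0, 0, 0]},
  ],
)

```text
time: 16.4
ee_pos: [0.3822, 0.1897, 0.3325]
ee_rot: [[0.605, 0.338, 0.721], [0.218, -0.941, 0.259], [0.766, 0.001, -0.643]]
force: [0.3, 0.0, -0.9]
grip_width: 0.0475
grip_force: 41.7
```

Run:
```python
from lens import *
snap("w6");C5=load("w5");G=(.673,.26,.2);C,box=lens("w6",G);print(proj(C,G),proj(C5,G))
im=cv2.imread("pics/w6.png");a=cv2.imread("pics/w5.png");u,v=proj(C,G).round().astype(int)
r=lambda i,u,v:cv2.resize(i[max(v-38,0):max(v-38,0)+75,u-50:u+50],(400,300),interpolation=cv2.INTER_CUBIC)
cv2.imwrite("pics/m5.png",np.hstack([r(a,302,125),r(im,u,v)]));print("crop org",302-50,125-38,u-50,max(v-38,0))
```

```text
t 16.4 tcp [0.3822 0.1897 0.3325] [[0.605, 0.338, 0.721], [0.218, -0.941, 0.259], [0.766, 0.001, -0.643]] q [ 0.38  0.02  2.09 -0.17  0.16  1.76] w 0.0475 F [ 0.3  0.  -0.9] gf 41.7
w6 head rect [366.5  64. ] [[312.0, 38.0], [421.0, 38.0], [421.0, 90.0], [312.0, 90.0]]
  blob [353  59  25  11 121] [365.   63.1]
  blob [355  67  24  21 395] [366.3  77.3]
[367.5371268  75.5470326] [302.07666501 135.26741645]
crop org 252 87 318 38
```

View pics/m5.png

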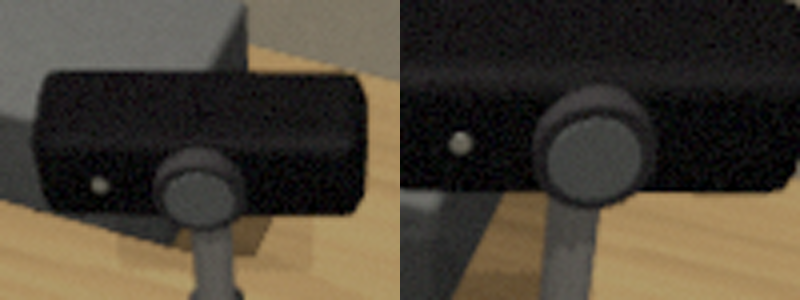

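The last picture shows the lens disc in both views, at (301.75,136.25) in w5 and (366.5,78) in w6. The small LED to its left is at (277,133.25) and (333.25,73.75).

Run:
```python
from h import *
A=load("w5");B=load("w6");T=P("top");S=P("scene")
p=lambda n,q:(print(n,*[np.round(x,4) for x in q]),q[0])[1]
L=p("lens",tri((A,301.75,136.25),(B,366.5,78)));E=p("led",tri((A,277,133.25),(B,333.25,73.75)))
L3=p("lens+top",tri((A,301.75,136.25),(B,366.5,78),(T,253.25,161)))
# yaw: head front-bottom edge corners in w5, cast to plane z=L-.015
a,b=plane(A,263.75,139.5,L[2]-.014),plane(A,342,140.5,L[2]-.014);d=a-b
print("bottom edge",a,b,np.linalg.norm(d),np.degrees(np.arctan2(-d[0],d[1])))
tc=lambda x,y:(230+(x-400)*.15,135+y*.15)
q=[plane(T,*tc(x,y),L[2]+.015) for x,y in((445,150),(612,82),(640,135),(470,200))]
for i,j in((0,1),(3,2)):
    d=q[i]-q[j];print("top edge",np.linalg.norm(d),np.degrees(np.arctan2(-d[0],d[1])))
print("head ctr",np.mean(q,0),"ctr->lens",L[:2]-np.mean(q,0)[:2])
# top image mask yaw
t=cv2.imread("pics/t4.png")[140:170,230:272].max(2);ys=[]
print("foot ring centre->lens yaw",np.degrees(np.arctan2(.2678-L[1],.6966-L[0])))
```

```text
lens [0.6744 0.261  0.1967] 0.0002
led [0.6688 0.2863 0.1978] 0.0001
lens+top [0.674  0.2606 0.197 ] 0.0006
bottom edge [0.66821034 0.3035121  0.1826934 ] [0.69555371 0.223875   0.1826934 ] 0.08420052514360152 18.949890008741075
top edge 0.08014155052597564 22.57213316902327
top edge 0.08071214242685658 21.26276689172214
head ctr [0.68529042 0.26377412 0.2116934 ] ctr->lens [-0.01093445 -0.00279721]
foot ring centre->lens yaw 17.052773101074028
```

```bash
cat > fin.py <<'E'
from h import *
L=np.array([.6742,.2608,.197]);yaw=np.radians(19.0)
def target(off,yaw=yaw):
    o=np.array([np.cos(yaw),np.sin(yaw),0]);z=np.sin(np.radians(30))*o+np.array([0,0,-np.cos(np.radians(30))])
    y=np.array([np.sin(yaw),-np.cos(yaw),0]);R=np.c_[np.cross(y,z),y,z]
    return R,L-.13*o-R@off
E
python3 - <<'E'
from fin import *
from scipy.spatial.transform import Rotation as Ro
A=load("w5");B=load("w6")
s=manip.state()
# adapter in tool: measured grasp
Rg=np.array([[-.169,.986,.001],[.986,.169,-.001],[-.001,.001,-1]]);off=Rg.T@(np.array([.5223,-.2331,.045])-[.5234,-.2325,.2322]);print("face in tool",off)
R5=np.array([[.606,.339,.72],[.219,-.941,.259],[.765,.001,-.644]]);p5=np.array([.3814,.1298,.4206])
for z in(.1272,.1872):
    print(z,[proj(A,p5+R5@np.array([.015+off[0],y+off[1],z])).round(1).tolist() for y in(-.024,.024)])
# bottom edge lines of head
N=[]
for tag,C,(u0,u1),(v0,v1),lu in(("w5",A,(268,338),(112,150),302),("w6",B,(322,412),(60,100),366)):
    g=cv2.imread(f"pics/{tag}.png").max(2);P_=[]
    for u in range(u0,u1):
        if abs(u-lu)<17: continue
        col=cv2.GaussianBlur(g[v0:v1,u-1:u+2],(3,3),0)[:,1].astype(int);d=np.where(col<42)[0]
        if len(d): P_.append((u,v0+d.max()+.5))
    P_=np.array(P_,np.float32);vx,vy,x0,y0=cv2.fitLine(P_,cv2.DIST_HUBER,0,.01,.01).ravel();print(tag,vy/vx,y0-vy/vx*x0,len(P_))
    f=lambda u:ray(C,u,y0+vy/vx*(u-x0))[1];n=np.cross(f(u0),f(u1));N.append(n/np.linalg.norm(n))
    a,b=plane(C,u0,y0+vy/vx*(u0-x0),.182),plane(C,u1,y0+vy/vx*(u1-x0),.182);d=a-b;print("plane yaw",np.degrees(np.arctan2(-d[0],d[1])),a,b)
d=np.cross(*N);d/=np.linalg.norm(d);d*=np.sign(d[1]);print("edge dir",d,np.degrees(np.arctan2(-d[0],d[1])))
E
```

```text
face in tool [-0.0002185 -0.0013732  0.1871995]
0.1272 [[246.7, 294.5], [398.3, 294.6]]
0.1872 [[273.7, 225.8], [372.9, 225.8]]
w5 -0.01852643 145.60619 37
plane yaw 21.36147922426441 [0.66882088 0.29887613 0.182     ] [0.69629333 0.22863574 0.182     ]
w6 0.0010922184 85.07917 57
plane yaw 19.81316738943751 [0.67140326 0.2968498  0.182     ] [0.6967684  0.22644616 0.182     ]
edge dir [-0.43320547  0.89754151  0.08217217] 25.764645814819595
```

>>> apply_moves(
  motion=[
    {"offset": [0, 0, -0.05], "rot": [0, -1, 0]},
    {"offset": [0, 0, 0], "rot": [0, -1, 0]},
    {"offset": [0, 0, 0], "rot": [0, -1, 0]},
    {"offset": [0, 0, 0], "rot": [0, -1, 0]},
    {"offset": [0, 0, 0], "rot": [0, 0, 0]},
    {"offset": [0, 0, 0], "rot": [0, 0, 0]},
  ],
)

```text
time: 17.2
ee_pos: [0.3676, 0.1845, 0.3451]
ee_rot: [[0.814, 0.338, 0.473], [0.292, -0.941, 0.17], [0.502, -0.0, -0.865]]
force: [1.1, 0.2, -1.2]
grip_width: 0.0471
grip_force: 41.9
```

```bash
sed -i 's/19.0/20.0/' fin.py
cat > go.py <<'E'
from fin import *
from scipy.spatial.transform import Rotation as Ro
s=manip.state();st(s);R,t=target(np.array([0,-.0003,.1868]))
print("target",t,"rot units",(np.degrees(Ro.from_matrix(s["ee_rot"].T@R).as_rotvec())/5).round(3),"off units",(s["ee_rot"].T@(t-s["ee_pos"])/.4).round(4),"after rot",(R.T@(t-s["ee_pos"])/.4).round(4))
E
python3 go.py
```

```text
t 17.2 tcp [0.3676 0.1845 0.3451] [[0.814, 0.338, 0.473], [0.292, -0.941, 0.17], [0.502, -0.0, -0.865]] q [ 0.38 -0.02  2.06 -0.03  0.58  1.63] w 0.0471 F [ 1.1  0.2 -1.2] gf 41.9
target [0.46437527 0.18411079 0.35877355] rot units [ 0.022 -0.031 -0.043] off units [0.2138 0.0827 0.0847] after rot [0.2137 0.0837 0.0839]
```

>>> apply_moves(
  motion=[
    {"offset": [0, 0, 0], "rot": [0.022, -0.03, -0.043]},
    {"offset": [0.06, 0.024, 0.024], "rot": [0, 0, 0]},
    {"offset": [0.06, 0.024, 0.024], "rot": [0, 0, 0]},
    {"offset": [0.05, 0.02, 0.02], "rot": [0, 0, 0]},
    {"offset": [0.03, 0.011, 0.011], "rot": [0, 0, 0]},
    {"offset": [0.014, 0.005, 0.005], "rot": [0, 0, 0]},
    {"offset": [0, 0, 0], "rot": [0, 0, 0]},
    {"offset": [0, 0, 0], "rot": [0, 0, 0]},
  ],
)

```text
time: 18.2
ee_pos: [0.464, 0.1844, 0.358]
ee_rot: [[0.815, 0.342, 0.468], [0.297, -0.94, 0.17], [0.498, 0.0, -0.867]]
force: [0.2, 0.4, -2.3]
grip_width: 0.0476
grip_force: 41.9
```

Run:
```python
import go
from fin import *
# check the held adapter with scene camera: project expected face/top, white pixels nearby
s=manip.state();S=P("scene");im=manip.read_camera("scene")[:,:,::-1];f=lambda z,y=0,x=0:proj(S,s["ee_pos"]+s["ee_rot"]@np.array([x,y,z]))
print("exp face",f(.187),"corners +x side",[f(z,y,.015).round(1).tolist() for z in(.127,.187) for y in(-.024,.024)],"pins",f(.206,.0095),f(.206,-.0095))
u,v=f(.165,0,.015).round().astype(int);hsv=cv2.cvtColor(im[v-40:v+40,u-40:u+40].copy(),cv2.COLOR_BGR2HSV)
m=((hsv[:,:,1]<60)&(hsv[:,:,2]>95)).astype(np.uint8);n,l,st_,c=cv2.connectedComponentsWithStats(m)
for i in range(1,n):
    if st_[i,4]>20:print(st_[i]+[u-40,v-40,0,0,0],c[i]+[u-40,v-40])
```

```text
t 18.2 tcp [0.464  0.1844 0.358 ] [[0.815, 0.342, 0.468], [0.297, -0.94, 0.17], [0.498, 0.0, -0.867]] q [0.3  0.17 1.82 0.04 0.63 1.5 ] w 0.0476 F [ 0.2  0.4 -2.3] gf 41.9
target [0.46437527 0.18411079 0.35877355] rot units [0.    0.032 0.004] off units [ 0.0015  0.0009 -0.0013] after rot [ 0.0015  0.0009 -0.0013]
exp face [364.37131549 148.18184116] corners +x side [[367.2, 122.3], [354.4, 134.6], [374.9, 143.0], [362.9, 155.2]] pins [364.48275816 156.69590006] [369.16258373 151.94230391]
[353 123  21  32 403] [363.70223325 137.87096774]
[338 141  17  21 118] [346.12711864 150.53389831]
[326 165  21  13  30] [336.36666667 171.4       ]
```

The adapter's white broad side in the scene view spans (353–374, 123–155), matching the expected box (354–375, 122–155). The pose is within about 1 mm and 0.2° of the target, so I'm handing it in.

```bash
python3 -c "
from plant import manip
import numpy as np
print(np.abs(manip.state()['joint_velocities']).max()); print(manip.job_done())"
```

```text
0.002962693521319591
the job is handed in; nothing more can be done
None
```

I shut both covers, pulled the adapter straight out, and handed the job in at about 18 s with it held motionless 13 cm in front of the webcam lens, level, broad side to the camera and pins tipped 30° towards it; `job_done()` gave no verdict, and the lens position is my own measurement from the camera images.

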